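# Shingle knife-handle scales in the layout tray

### The arm

A 7-joint arm with a two-finger parallel gripper is mounted at the origin on the work surface. World frame = base frame: x ahead of the robot, y to its left, z up, the work surface at z = 0. Lengths are in m, angles in rad, forces in N, time in s.
With the tool pointing down it reaches from about 0.425 to 0.95 m from the base axis. Payload 4.7 kg.
Tool frame: the origin (TCP) lies at the very end of the fingers, on their centre line; the grasp point (between the pads) lies 19 mm behind it; z points along the fingers, y is the line along which they close (so a half turn about z gives the same grasp; the last joint's range is limited). The gripper opens to 87 mm and grips with 3 to 60 N. Pads are 19 mm wide; open, the fingers measure 117 mm over their backs; the gripper's body (75 mm by 190 mm) begins 51 mm behind the grasp point.
Start: joints at [-0.029, 0.469, -0.049, 1.532, 0.024, 1.141, -0.082], TCP at [0.675, 0, 0.223] pointing down, gripper open.
Joint ranges: [-2.59, 2.59], [-0.33, 1.99], [-1.39, 1.29], [0.1, 2.45], [-1.04, 4.18], [0.21, 1.99], [-2.66, 2.66]. Speed limits (rad/s): [2.57, 2.57, 3.14, 3.14, 3.14, 3.14, 3.14].

### API

Orientations are given as a unit quaternion [x, y, z, w].
In Python, from rig import r gives the robot as it stands.
- The arm moves only by the tool shift_gripper, called after "Call:" as a command line: name --pt "numbers of a row" for each row, then --argument value for the rest. Schema: {"type":"object","properties":{"ticks":{"type":"array","items":{"type":"array","items":{"type":"number"},"minItems":7,"maxItems":7},"minItems":1,"maxItems":10},"only":{"type":"string"},"quiet":{"type":"boolean"},"lines":{"type":"string"}},"required":["ticks"],"additionalProperties":false}. ticks is a list of rows, 1 to 10 of them, each of 7 numbers: a rotation vector rx, ry, rz in fractions of the full range, 1 being 90 degrees, then dx, dy, dz in fractions of the full range, 1 being 800 mm, then the finger opening in m; each row shifts and turns the commanded pose from where the row before left it, along the tool's axes as they then stand; what a row does not reach is not made up. A row lasts 1/12 s, in which the tool goes at most 0.0417 m and 0.125 rad, less where a joint would pass 70% of its speed; a pose out of reach is approached as far as the arm can. The fingers move at their own pace and stop on an object; the grip force is fixed at half the most. Time passes only in rows, so rows that do not move let the fingers close. The tool returns the time, the measured TCP pose, the force, the opening and the grip force at its end. only (a regular expression) keeps the lines of the reply that match it, lines (a string "A,B") keeps lines A to B, and quiet returns only ok. Input that does not fit is refused with a message, and nothing moves.
- r.read_state(): the state, without advancing time (a new reading comes with each control period).
- r.grab_frame(name): name is "scene" or "side" or "wrist"; returns a dict with "img" (400x640x3 uint8, red, green, blue), "fx", "fy", "cx", "cy" (pixels), "world_to_cam" (4x4, takes a point from world to camera coordinates). Camera axes: x right, y down, z forward; pixel columns grow to the right and rows downward; lengths in m; the calibration is good to about 2 mm. The wrist camera is an equidistant fisheye: a pixel r from the principal point sees the ray r / f radians off the axis. A picture is of the moment at which its call begins. There is no depth.
- r.sign_off(): hands the job in; it is judged then, once.
The state is a dict: "time": time; "joint_pos": joint angles; "joint_vel": joint speeds; "joint_torque": joint torques, N m; "position": TCP position; "tcp_rot": TCP orientation; "ft_force": force on the tool from outside, world axes, zero at the start; "wrist_torque": the same for the moment, N m; "grip_width": finger opening in m; "grip_force": force on a finger pad.
Only numpy, scipy, OpenCV 4.12 (cv2) and the standard library are available. Lean on these libraries where they do the work, as an engineer would, in place of code of your own. Each camera call takes 0.05 s, during which the arm holds its last target. There are 200 camera calls.

### The job

Lay the three knife-handle scales along the middle of the tray like roof shingles, so each can be compared and lifted by its end: the longest flat on the tray floor with one end against the tall end stop, then the middle one overlapping the free end of the longest by about 30 mm, then the shortest overlapping the free end of the middle one by about 30 mm, each one's other end down on the tray floor. Lay them down rather than dropping them, and do not disturb the brass block, the steel stub, the jar or the file nearby.

Things in the scene. Friction and masses are not known exactly. Their poses are not given: they have to be found in the camera images.
- tray: pale wooden tray fixed to the table, long axis y, 334 x 132 mm. Origin: centre of its inside (300 x 120 mm), at table level. Floor 8 mm above the table. At its +y end (robot's left) the stop: a dark steel block 22 mm thick across the full width, top 42 mm above the table; the long sides and the other end have low lips, 16 mm above the table
- tray_stop (a point): foot of the stop's inner face, mid-width, at floor height; the tray's inside runs from here 300 mm towards the tray's -y
- scale_long: longest handle scale: a flat dark-wood slab 130 mm long (its y axis), 34 mm wide (x), 8 mm thick (z), with two small flush brass dots on top; rigid, 20 to 65 g; starts lying flat on the table between robot and tray. Origin: centre of its underside. The two ends are alike
- scale_mid: middle handle scale: a flat dark-wood slab 110 mm long (its y axis), 34 mm wide (x), 8 mm thick (z), with two small flush brass dots on top; rigid, 20 to 65 g; starts lying flat on the table between robot and tray. Origin: centre of its underside. The two ends are alike
- scale_short: shortest handle scale: a flat dark-wood slab 90 mm long (its y axis), 34 mm wide (x), 8 mm thick (z), with two small flush brass dots on top; rigid, 20 to 65 g; starts lying flat on the table between robot and tray. Origin: centre of its underside. The two ends are alike
- brass_block: brass bolster block 50 x 22 x 16 mm, lies among the scales; leave alone. Origin: middle of its underside, near enough
- rod_stub: dark steel bar stub 55 x 18 x 18 mm, lies among the scales; leave alone. Origin: middle of its underside, near enough
- pin_jar: amber glass jar with steel lid, 52 mm across, 70 mm tall, to the left of the tray; leave alone. Origin: middle of its underside, near enough
- flat_file: file, steel blade and wooden grip, about 260 mm long and 22 mm high, lying to the right of the tray; leave alone. Origin: middle of its underside, near enough

How it is judged:
At the end, for the whole second after the job is handed in: All three at rest within 18 mm and 0.17 rad of the tray's middle line. Longest flat, within 14 mm of the stop. Middle overlaps longest and shortest overlaps middle by 17 to 43 mm, each sloping (0.06 to 0.16 and 0.08 to 0.20 rad) down to the tray floor (x of scale_long in the frame of tray between -0.018 and 0.018 m and angle between the y axis of each of scale_long, scale_mid, scale_short and the y axis of tray, either way round below 0.17 rad and linear speed of each of scale_long, scale_mid, scale_short below 0.02 m/s and angular speed of each of scale_long, scale_mid, scale_short below 0.2 rad/s and height (world z) of scale_long between 0.004 and 0.03 m and x of scale_mid in the frame of tray between -0.018 and 0.018 m and height (world z) of scale_mid between 0.004 and 0.03 m and x of scale_short in the frame of tray between -0.018 and 0.018 m and height (world z) of scale_short between 0.004 and 0.03 m and y of scale_long in the frame of tray above 0.071 m and angle between the z axis of scale_long and the z axis of tray, either way round below 0.04 rad and horizontal distance between scale_long and scale_mid between 0.077 and 0.103 m and angle between the z axis of scale_mid and the z axis of tray, either way round between 0.06 and 0.16 rad and horizontal distance between scale_mid and scale_short between 0.057 and 0.083 m and angle between the z axis of scale_short and the z axis of tray, either way round between 0.08 and 0.2 rad and horizontal distance between scale_long and scale_short above 0.125 m); the robot touches nothing.
It fails at once if the brass block, steel stub, jar or file is shifted more than 40 mm (distance of any of brass_block, rod_stub, pin_jar, flat_file from where it was at the start of the episode above 0.04 m).
It fails at once if a scale is dropped: it falls free faster than 0.7 m/s (about 25 mm) ((contact force between the fingers and scale_long below 0.05 N and linear speed of scale_long above 0.7 m/s) or (contact force between the fingers and scale_mid below 0.05 N and linear speed of scale_mid above 0.7 m/s) or (contact force between the fingers and scale_short below 0.05 N and linear speed of scale_short above 0.7 m/s)).
It also fails if it takes over 59 s, if anything falls off the work surface, if the arm or the gripper's body presses on something with over 40 N, if the wrist force passes 120 N, or if a joint passes its speed limit or range.

## Working session

There is one attempt and no reset: what is moved stays moved. The work goes in short steps, Python scripts to look and compute and a tool call to move; the robot and the scene stay as the last step left them, time stands still between calls to the robot, and variables do not carry over. Pictures are saved under pics/ and viewed, at most 13 in all, crops included, and the job is handed in when it is done.

```bash
ls; mkdir -p pics; python3 - <<'E'
from rig import r
import cv2,numpy as np
for n in ("scene","wrist"):
    f=r.grab_frame(n); cv2.imwrite(f"pics/{n}0.png",f["img"][:,:,::-1]); np.savez(f"pics/{n}0.npz",**f)
s=r.read_state(); print(s)
E
```

```text
pics
rig.py
{'time': 0.1, 'joint_pos': array([-0.02890272,  0.4693941 , -0.04861416,  1.53354515,  0.02411741,
        1.14096105, -0.08229276]), 'joint_vel': array([ 0.00014727, -0.00195071,  0.00085267, -0.00275616,  0.00122543,
        0.00037439,  0.00163635]), 'joint_torque': array([ 1.65191257e-03, -5.09170032e+01, -8.03893874e-02, -2.36828882e+01,
       -6.13215147e-02,  3.44494684e-02,  3.39676899e-05]), 'position': array([6.74485988e-01, 2.36143354e-05, 2.21594373e-01]), 'tcp_rot': array([ 7.07084337e-01,  7.07128701e-01, -6.30801097e-04, -5.85546459e-04]), 'ft_force': array([-0.01735789,  0.14145527, -0.29807882]), 'wrist_torque': array([-0.00892552,  0.03209169, -0.02436577]), 'grip_force': 0.0, 'grip_width': 0.0869701137082484}
```

View pics/scene0.png

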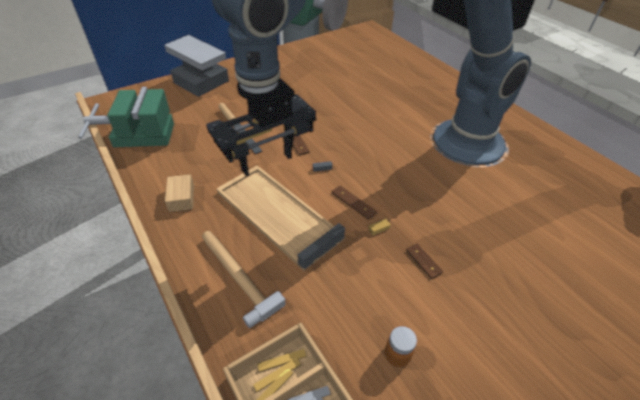

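View pics/wrist0.png

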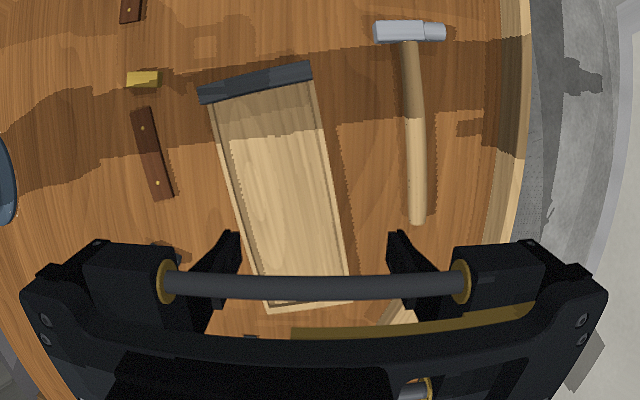

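The scene view shows scales at about (354,203), (423,261) and a half-hidden one near (299,145). The brass block is at (380,227), the stub at (322,166), the jar at (402,345), and the tray stop at (322,243). The wrist view shows the tray with its stop at (255,82), one scale at (152,153), and another cut off at (132,10). I'll check the side camera and enlarge.

```bash
cat > h.py <<'E'
import numpy as np,cv2
from rig import r
def ray(f,u,v,fish):
    a=(u-f["cx"])/f["fx"];b=(v-f["cy"])/f["fy"]
    if fish:
        t=np.hypot(a,b); k=np.sin(t)/max(t,1e-9); d=np.array([a*k,b*k,np.cos(t)])
    else: d=np.array([a,b,1.])
    return d
def p2w(f,u,v,z,fish=False):
    T=np.linalg.inv(f["world_to_cam"]); d=T[:3,:3]@ray(f,u,v,fish); c=T[:3,3]
    return c+d*(z-c[2])/d[2]
def w2p(f,p,fish=False):
    q=f["world_to_cam"]@np.r_[p,1]
    a,b=q[:2]/q[2]
    if fish:
        n=np.hypot(q[0],q[1]); t=np.arctan2(n,q[2]); a,b=q[:2]/n*t
    return np.array([f["fx"]*a+f["cx"],f["fy"]*b+f["cy"]])
def load(n): return dict(np.load(f"pics/{n}.npz"))
def grab(n,tag):
    f=r.grab_frame(n); np.savez(f"pics/{tag}.npz",**f); return f
E
python3 - <<'E'
from h import *
f=grab("side","side0"); s=load("scene0")
a=cv2.resize(s["img"][120:300,190:460],(800,533),interpolation=cv2.INTER_CUBIC)
cv2.imwrite("pics/sc_crop.png",a[:,:,::-1]); cv2.imwrite("pics/side0.png",f["img"][:,:,::-1])
w=load("wrist0")
for n,u,v,z in [("stopL",200,104,.042),("stopR",312,80,.042),("traybl",262,312,.016),("traybr",352,300,.016),("s1a",141,107,.008),("s1b",163,200,.008),("s1c",131,110,.008),("s1d",173,195,.008),("dots",143,128,.008),("dot2",157,182,.008),("s2",132,10,.008)]: print(n,p2w(w,u,v,z,True).round(3))
E
```

```text
stopL [0.546 0.083 0.042]
stopR [0.673 0.105 0.042]
traybl [ 0.597 -0.219  0.016]
traybr [ 0.731 -0.195  0.016]
s1a [0.446 0.087 0.008]
s1b [ 0.466 -0.043  0.008]
s1c [0.429 0.084 0.008]
s1d [ 0.483 -0.036  0.008]
dots [0.446 0.058 0.008]
dot2 [ 0.46  -0.017  0.008]
s2 [0.431 0.225 0.008]
```

View pics/sc_crop.png

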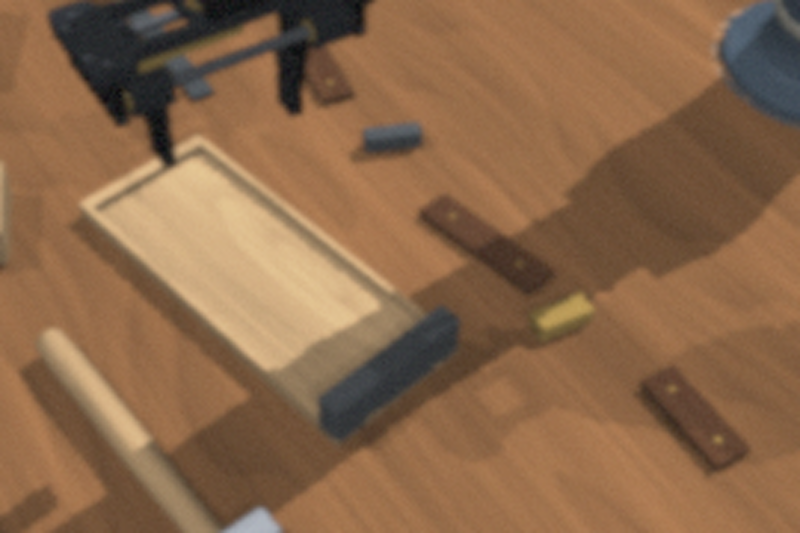

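View pics/side0.png

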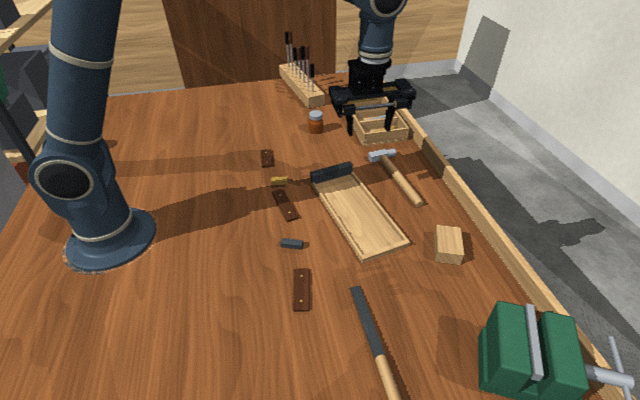

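The side view shows all three scales clear: (267,158), (286,204) and (302,289). The stub is at (292,243) and the brass block at (279,181). The scene crop shows the scales, brass and stub clear of each other. I'll enlarge the side view.

```bash
python3 - <<'E'
from h import *
s=load("side0")
a=cv2.resize(s["img"][145:320,230:420],(640,590),interpolation=cv2.INTER_CUBIC)
cv2.imwrite("pics/side_crop.png",a[:,:,::-1])
print(s["fx"],np.linalg.inv(s["world_to_cam"])[:3,3])
c=load("scene0")
for u,v in [(673,388),(718,439),(452,216),(520,264),(330,82)]: print(p2w(c,190+u/800*270,120+v/533*180,.008).round(3))
E
```

```text
381.38294288397066 [ 0.3940327  -0.77018522  0.72758902]
[0.422 0.23  0.008]
[0.426 0.284 0.008]
[ 0.46  -0.015  0.008]
[0.444 0.063 0.008]
[ 0.454 -0.23   0.008]
```

View pics/side_crop.png

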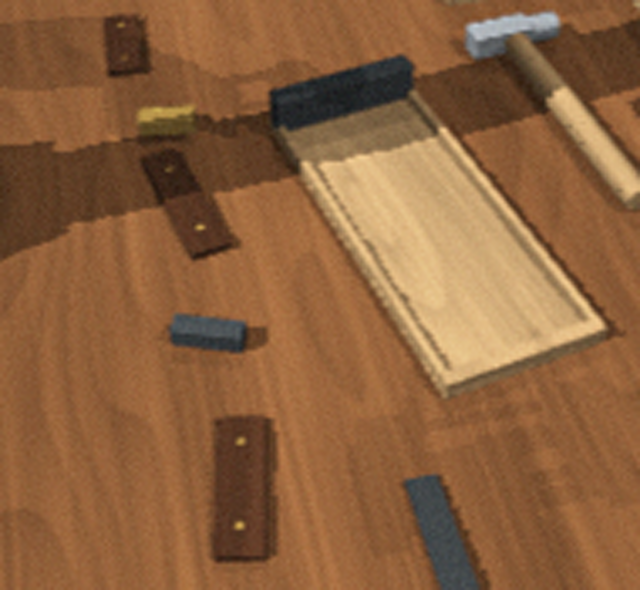

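The side crop shows dots at: top scale (124,26) and (121,58), middle scale (169,169) and (200,227), near scale (241,441) and (239,525). The tray corners and stop are also visible.

```bash
python3 - <<'E'
from h import *
s=load("side0")
P={}
for n,u,v,z in [("td1",124,26,.008),("td2",121,58,.008),("md1",169,169,.008),("md2",200,227,.008),("nd1",241,441,.008),("nd2",239,525,.008),
 ("n_tl",216,416,.008),("n_tr",271,416,.008),("n_bl",212,558,.008),("n_br",271,558,.008),
 ("t_tl",105,17,.008),("t_tr",144,16,.008),("t_bl",108,73,.008),("t_br",148,71,.008),
 ("tray_bl",446,387,.016),("tray_br",606,330,.016),("stop_tl",272,92,.042),("stop_tr",410,60,.042),
 ("stub",208,322,.018),("stubL",172,318,.018),("stubR",245,327,.018),("brassL",138,116,.016),("brassR",193,110,.016)]:
    print(n,p2w(s,230+u/3.368,145+v/3.371,z)[:2].round(3))
E
```

```text
td1 [0.43  0.277]
td2 [0.422 0.225]
md1 [0.444 0.057]
md2 [ 0.459 -0.019]
nd1 [ 0.455 -0.234]
nd2 [ 0.442 -0.299]
n_tl [ 0.441 -0.209]
n_tr [ 0.479 -0.218]
n_bl [ 0.421 -0.319]
n_br [ 0.457 -0.327]
t_tl [0.414 0.296]
t_tr [0.451 0.289]
t_bl [0.407 0.204]
t_br [0.444 0.199]
tray_bl [ 0.602 -0.227]
tray_br [ 0.732 -0.203]
stop_tl [0.543 0.098]
stop_tr [0.672 0.115]
stub [ 0.449 -0.131]
stubL [ 0.423 -0.121]
stubR [ 0.475 -0.142]
brassL [0.427 0.124]
brassR [0.475 0.122]
```

The rows are not in the units I measure in: shifts go in shares of 800 mm and turns go in shares of 90 degrees. I convert before sending: -0.0357 m / 0.8 = -0.0446, 0.0104 m / 0.8 = 0.013, -0.1 rad / 1.5708 = -0.0637.

```bash
cat >> h.py <<'E'
from scipy.spatial.transform import Rotation as R
def target(yaw,pitch=0):  # pitch>0: scale's -y (free) end lower, about its x axis
    return R.from_euler('z',yaw)*R.from_euler('x',pitch)*R.from_matrix([[0,1,0],[1,0,0],[0,0,-1]])
def need(p,yaw,pitch=0):
    s=r.read_state(); C=R.from_quat(s["tcp_rot"]); G=target(yaw,pitch)
    rv=(C.inv()*G).as_rotvec(); d=np.array(p)-s["position"]
    print("t",round(s["time"],2),"pos",s["position"].round(4),"rotvec",rv.round(4),"d in goal axes",G.inv().apply(d).round(4),"in current",C.inv().apply(d).round(4),"w",round(s["grip_width"],4))
TRAY=(np.array([.637,-.051]),.175)
def tray(x,y,z):
    c,a=TRAY; return [c[0]+x*np.cos(a)-y*np.sin(a),c[1]+x*np.sin(a)+y*np.cos(a),z]
E
```

Call:
shift_gripper --pt "0 0 -0.0637 0 0 0 0.06" --pt "0 0 -0.0573 0 0 0 0.06" --pt "0 0 0 0.013 -0.0446 0.0188 0.06" --pt "0 0 0 0.013 -0.0446 0.0188 0.06" --pt "0 0 0 0.013 -0.0446 0.0188 0.06" --pt "0 0 0 0.013 -0.0446 0.0188 0.06" --pt "0 0 0 0.013 -0.0446 0.0188 0.06" --pt "0 0 0 0.013 -0.0446 0.0188 0.06" --pt "0 0 0 0 0 0 0.06" --pt "0 0 0 0 0 0 0.06"

```text
time: 0.98
position: [0.4492, 0.0207, 0.1313]
tcp_rot: [0.636, 0.771, -0.002, -0.001]
ft_force: [0.6, 0.6, 0.7]
grip_width: 0.0599
grip_force: 0.0
```

```bash
python3 - <<'E'
from h import *
need([.453,.021,.05],.19)
f=grab("wrist","w1"); cv2.imwrite("pics/w1.png",f["img"][:,:,::-1])
E
```

```text
t 0.98 pos [0.4492 0.0207 0.1313] rotvec [-0.0044 -0.0001  0.001 ] d in goal axes [-0.0004  0.0038  0.0813] in current [-0.0004  0.0041  0.0813] w 0.0599
```

View pics/w1.png

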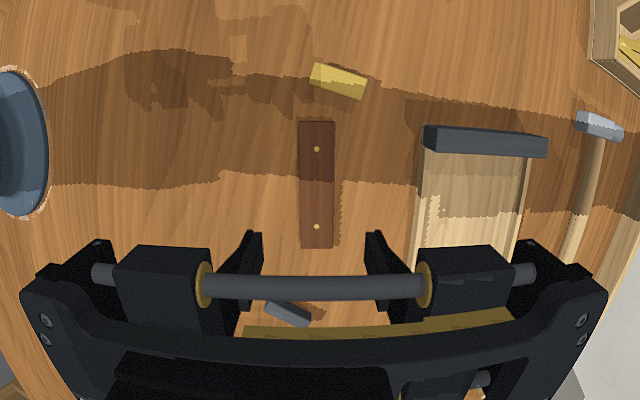

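The wrist view shows the long scale upright in the image, with dots at (317,149) and (316,227). It lies between the fingers. The stop's top inner edge runs from (425,150) to (546,157), and the outer edge from (424,126) to (547,136).

```bash
python3 - <<'E'
from h import *
w=load("w1")
for n,u,v,z in [("d1",317,149,.008),("d2",316,227,.008),("e",316,121,.008),("e2",318,248,.008),("in L",425,150,.042),("in R",546,157,.042),("out L",424,126,.042),("out R",547,136,.042),("brass",338,81,.016),("stub",288,311,.018)]: print(n,p2w(w,u,v,z,True).round(4))
print(tray(-.066,.15,0),tray(.066,.15,0))
E
```

```text
d1 [0.4452 0.0585 0.008 ]
d2 [ 0.4594 -0.0186  0.008 ]
e [0.4393 0.0839 0.008 ]
e2 [ 0.466  -0.0415  0.008 ]
in L [0.5341 0.0823 0.042 ]
in R [0.6715 0.109  0.042 ]
out L [0.528 0.102 0.042]
out R [0.6651 0.1295 0.042 ]
brass [0.4512 0.1235 0.016 ]
stub [ 0.4479 -0.1225  0.018 ]
[np.float64(0.545891827793235), np.float64(0.08521784375456269), 0] [np.float64(0.6758757309286862), np.float64(0.10820011791691736), 0]
```

Scaled: 0.03 m / 0.8 = 0.0375, 0.022 m / 0.8 = 0.0275.

```bash
sed -i 's/^TRAY=.*/TRAY=(np.array([.636,-.051]),.182)/' h.py
```

Call:
shift_gripper --pt "0 0 0 0 0.0038 0.0375 0.06" --pt "0 0 0 0 0 0.0375 0.06" --pt "0 0 0 0 0 0.0375 0.06" --pt "0 0 0 0 0 0.0275 0.06" --pt "0 0 0 0 0 0.0125 0.06" --pt "0 0 0 0 0 0 0.06" --pt "0 0 0 0 0 0 0.06"

```text
time: 1.62
position: [0.4573, 0.0216, 0.0109]
tcp_rot: [0.637, 0.771, 0.0, 0.0]
ft_force: [0.1, 0.3, 0.2]
grip_width: 0.0601
grip_force: 0.0
```

```bash
python3 -c "
from h import *
need([.4525,.0205,.002],.182)"
```

```text
t 1.62 pos [0.4573 0.0216 0.0109] rotvec [0.0012 0.     0.0078] d in goal axes [-0.0002 -0.0049  0.0089] in current [-0.0001 -0.0049  0.0089] w 0.0601
```

Scaled: -0.0045 m / 0.8 = -0.0056, 0.004 m / 0.8 = 0.005, 0.008 rad / 1.5708 = 0.0051.

Call:
shift_gripper --pt "0 0 0.0051 0 -0.0056 0.005 0.06" --pt "0 0 0 0 0 0.0056 0.06" --pt "0 0 0 0 0 0 0.06" --pt "0 0 0 0 0 0 0.03" --pt "0 0 0 0 0 0 0.03" --pt "0 0 0 0 0 0 0.03" --pt "0 0 0 0 0 0 0.03" --pt "0 0 0 0 0 0 0.03" --pt "0 0 0 0 0 0 0.03"

```text
time: 2.37
position: [0.4516, 0.0206, 0.0022]
tcp_rot: [0.64, 0.768, 0.0, 0.0]
ft_force: [-0.5, 0.2, -0.1]
grip_width: 0.0333
grip_force: 30.0
```

```bash
python3 -c "
from h import *
need(tray(0,.080,.07),.182)"
```

```text
t 2.37 pos [0.4516 0.0206 0.0022] rotvec [0.0004 0.     0.0001] d in goal axes [-0.0238  0.1684 -0.0678] in current [-0.0238  0.1684 -0.0678] w 0.0333
```

Scaled: 0.037 m / 0.8 = 0.0463, -0.03 m / 0.8 = -0.0375.

Call:
shift_gripper --pt "0 0 0 0 0 -0.025 0.03" --pt "0 0 0 0 0 -0.0375 0.03" --pt "0 0 0 -0.005 0.025 -0.0225 0.03" --pt "0 0 0 -0.0063 0.0463 0 0.03" --pt "0 0 0 -0.0063 0.0463 0 0.03" --pt "0 0 0 -0.0063 0.0463 0 0.03" --pt "0 0 0 -0.0063 0.0463 0 0.03" --pt "0 0 0 0 0 0 0.03" --pt "0 0 0 0 0 0 0.03" --pt "0 0 0 0 0 0 0.03"

```text
time: 3.2
position: [0.6197, 0.0273, 0.0692]
tcp_rot: [0.64, 0.768, -0.001, -0.001]
ft_force: [-0.4, 0.4, -0.6]
grip_width: 0.033
grip_force: 30.0
```

```bash
python3 - <<'E'
from h import *
need(tray(0,.080,.010),.182)
f=grab("wrist","w2"); cv2.imwrite("pics/w2.png",f["img"][:,:,::-1])
E
```

```text
t 3.2 pos [0.6197 0.0273 0.0692] rotvec [-0.0025 -0.0003  0.0001] d in goal axes [-0.      0.0019  0.0592] in current [-0.      0.002   0.0592] w 0.033
```

View pics/w2.png

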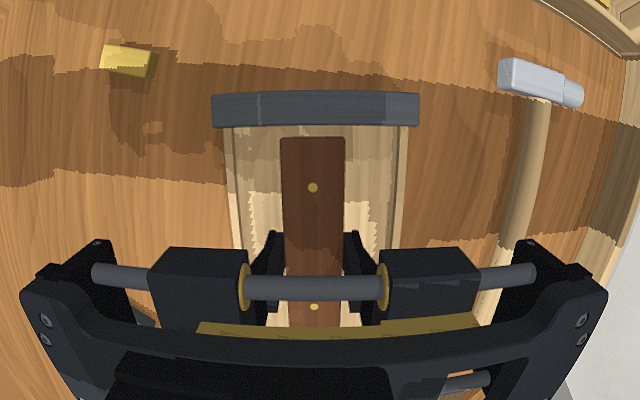

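The scale is aligned with the tray, with its end at v≈137. The stop's outer top edge runs from (212,96) to (419,95), and its inner edge or foot is at v≈126. I'll compute how far to go.

```bash
python3 - <<'E'
from h import *
w=load("w2")
c,a=TRAY
def T(p): 
    d=p[:2]-c; return np.round([d[0]*np.cos(a)+d[1]*np.sin(a),-d[0]*np.sin(a)+d[1]*np.cos(a)],4)
for n,u,v,z in [("outL",212,96,.042),("outR",419,95,.042),("inL",213,127,.042),("inR",418,125,.042),("footL",232,127,.008),("footR",406,126,.008),("scale end L",281,138,.0752),("scale end R",344,138,.0752),("dot",313,188,.0752)]: print(n,T(p2w(w,u,v,z,True)))
E
```

```text
outL [-0.0645  0.1683]
outR [0.0639 0.1691]
inL [-0.0646  0.1487]
inR [0.0641 0.1501]
footL [-0.0612  0.1452]
footR [0.0665 0.1464]
scale end L [-0.0179  0.1447]
scale end R [0.0138 0.1447]
dot [-0.0018  0.1184]
```

Call:
shift_gripper --pt "0 0 0 0 0.0025 0.025 0.03" --pt "0 0 0 0 0 0.025 0.03" --pt "0 0 0 0 0 0.0125 0.03" --pt "0 0 0 0 0 0.005 0.03" --pt "0 0 0 0 0 0 0.03" --pt "0 0 0 0 0 0 0.03" --pt "0 0 0 0 0 0 0.03"

```text
time: 3.83
position: [0.6236, 0.0278, 0.0172]
tcp_rot: [0.64, 0.768, 0.001, 0.001]
ft_force: [-0.1, -1.1, 0.3]
grip_width: 0.0335
grip_force: 30.0
```

```bash
python3 -c "
from h import *
need(tray(0,.080,.010),.182)"
```

```text
t 3.83 pos [0.6236 0.0278 0.0172] rotvec [ 0.0019  0.0001 -0.    ] d in goal axes [ 0.0002 -0.0021  0.0072] in current [ 0.0002 -0.0021  0.0072] w 0.0335
```

Scaled: 0.003 m / 0.8 = 0.0038, -0.001 m / 0.8 = -0.0013.

Call:
shift_gripper --pt "0 0 0 0 -0.0013 0.0038 0.03" --pt "0 0 0 0 0 0.0038 0.03" --pt "0 0 0 0 0 0.0013 0.03" --pt "0 0 0 0 0 0 0.03" --pt "0 0 0 0 0 0 0.03"

```text
time: 4.25
position: [0.6223, 0.0276, 0.0102]
tcp_rot: [0.64, 0.768, 0.0, 0.0]
ft_force: [-1.4, -0.5, 7.5]
grip_width: 0.0333
grip_force: 30.0
```

```bash
python3 -c "
from h import *
need(tray(0,.080,.010),.182);print(r.read_state()['ft_force'])"
```

```text
t 4.25 pos [0.6223 0.0276 0.0102] rotvec [ 0.0007  0.0002 -0.0001] d in goal axes [ 0.0003 -0.0008  0.0002] in current [ 0.0003 -0.0008  0.0002] w 0.0333
[-1.40762558 -0.47576888  7.47776061]
```

Scaled: -0.03 m / 0.8 = -0.0375, -0.02 m / 0.8 = -0.025, 0.095 rad / 1.5708 = 0.0605.

Call:
shift_gripper --pt "0 0 0 0 0 0 0.055" --pt "0 0 0 0 0 0 0.055" --pt "0 0 0 0 0 0 0.055" --pt "0 0 0 0 0 -0.025 0.055" --pt "0 0 0 0 0 -0.0375 0.055" --pt "0 0 0 0 0 -0.0375 0.06" --pt "0 0 0.0605 0 0 -0.025 0.06" --pt "0 0 0.0605 0 0 0 0.06" --pt "0 0 0.0605 0 0 0 0.06" --pt "0 0 0.0598 0 0 0 0.06"

```text
time: 5.08
position: [0.6221, 0.0276, 0.1095]
tcp_rot: [0.775, 0.632, 0.0, 0.0]
ft_force: [1.1, 0.1, 0.7]
grip_width: 0.0595
grip_force: 0.0
```

Call:
shift_gripper --pt "0 0 0 -0.0404 -0.014 0 0.06" --pt "0 0 0 -0.0404 -0.014 0 0.06" --pt "0 0 0 -0.0404 -0.014 0 0.06" --pt "0 0 0 -0.0404 -0.014 0 0.06" --pt "0 0 0 -0.0404 -0.014 0 0.06" --pt "0 0 0 -0.0404 -0.014 0 0.06" --pt "0 0 0 -0.0404 -0.014 0 0.06" --pt "0 0 0 -0.0404 -0.014 0 0.06" --pt "0 0 0 -0.0404 -0.014 0 0.06" --pt "0 0 0 -0.0404 -0.014 0 0.06"

```text
time: 5.92
position: [0.4478, -0.2685, 0.109]
tcp_rot: [0.773, 0.634, 0.0, 0.0]
ft_force: [0.4, -0.2, 0.3]
grip_width: 0.0597
grip_force: 0.0
```

Call:
shift_gripper --pt "0 0 0 0 0 0 0.06" --pt "0 0 0 0 0 0 0.06"

```text
time: 6.08
position: [0.4475, -0.2693, 0.109]
tcp_rot: [0.775, 0.632, -0.0, 0.0]
ft_force: [0.2, 1.4, 0.1]
grip_width: 0.06
grip_force: 0.0
```

```bash
python3 - <<'E'
from h import *
need([.449,-.267,.002],-.197)
f=grab("wrist","w3"); cv2.imwrite("pics/w3.png",f["img"][:,:,::-1])
E
```

```text
t 6.08 pos [ 0.4475 -0.2693  0.109 ] rotvec [-0.0002  0.0005 -0.0052] d in goal axes [0.0026 0.001  0.107 ] in current [0.0026 0.001  0.107 ] w 0.06
```

View pics/w3.png

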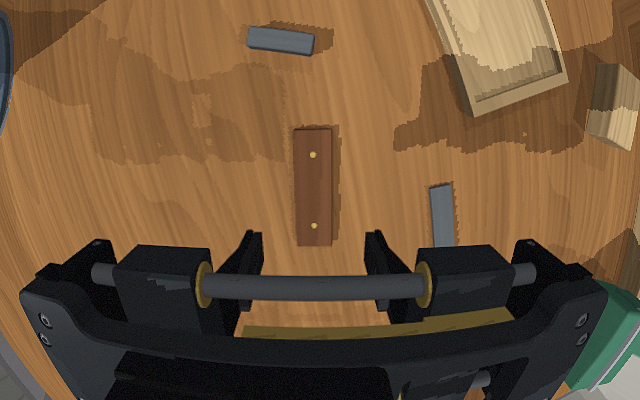

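The mid scale lies between the fingers, with dots at (312,155) and (314,225). The stub and file are clear.

```bash
python3 - <<'E'
from h import *
w=load("w3")
a,b=[p2w(w,u,v,.008,True) for u,v in ((312,155),(314,225))]
m=(a+b)/2; yaw=np.arctan2(-(a-b)[0],(a-b)[1]); print(a,b,m,yaw)
for u,v in ((313,128),(315,246)): print(p2w(w,u,v,.008,True))
need([m[0],m[1],.002],yaw)
E
```

```text
[ 0.45381971 -0.23349841  0.008     ] [ 0.44249103 -0.29757222  0.008     ] [ 0.44815537 -0.26553532  0.008     ] -0.17499817745121038
[ 0.45934102 -0.21084118  0.008     ]
[ 0.43907206 -0.31907834  0.008     ]
t 6.13 pos [ 0.4487 -0.2675  0.109 ] rotvec [ 0.0001 -0.0004 -0.0237] d in goal axes [ 0.0019 -0.0009  0.107 ] in current [ 0.0018 -0.0009  0.107 ] w 0.0598
```

Scaled: 0.03 m / 0.8 = 0.0375, 0.025 m / 0.8 = 0.0313, -0.02 rad / 1.5708 = -0.0127.

Call:
shift_gripper --pt "0 0 -0.0127 0 0 0.0375 0.06" --pt "0 0 0 0.0025 0 0.0375 0.06" --pt "0 0 0 0 0 0.0313 0.06" --pt "0 0 0 0 0 0.015 0.06" --pt "0 0 0 0 0 0.0075 0.06" --pt "0 0 0 0 0 0 0.06" --pt "0 0 0 0 0 0 0.06"

```text
time: 6.72
position: [0.4503, -0.2645, 0.0063]
tcp_rot: [0.766, 0.643, 0.0, 0.0]
ft_force: [0.2, 0.4, -0.3]
grip_width: 0.0598
grip_force: 0.0
```

```bash
python3 -c "
from h import *
need([.4485,-.2655,.002],-.18)"
```

```text
t 6.72 pos [ 0.4503 -0.2645  0.0063] rotvec [ 0.0008 -0.0003  0.0048] d in goal axes [-0.0013 -0.0016  0.0043] in current [-0.0013 -0.0016  0.0043] w 0.0598
```

Scaled: -0.03 m / 0.8 = -0.0375, -0.02 m / 0.8 = -0.025.

Call:
shift_gripper --pt "0 0 0 -0.0013 -0.002 0.005 0.06" --pt "0 0 0 0 0 0 0.06" --pt "0 0 0 0 0 0 0.03" --pt "0 0 0 0 0 0 0.03" --pt "0 0 0 0 0 0 0.03" --pt "0 0 0 0 0 0 0.03" --pt "0 0 0 0 0 0 0.03" --pt "0 0 0 0 0 -0.025 0.03" --pt "0 0 0 0 0 -0.0375 0.03" --pt "0 0 0 0 0 -0.0375 0.03"

```text
time: 7.55
position: [0.4466, -0.2655, 0.0822]
tcp_rot: [0.767, 0.642, -0.001, -0.001]
ft_force: [0.3, 0.1, -0.1]
grip_width: 0.0326
grip_force: 30.0
```

```bash
python3 -c "
from h import *
need(tray(0,-.010,.07),.182)
need(tray(0,-.010,.07),.182,.1)"
```

```text
t 7.55 pos [ 0.4466 -0.2655  0.0822] rotvec [-0.0025 -0.0013 -0.359 ] d in goal axes [0.1667 0.2251 0.0122] in current [0.2352 0.1522 0.012 ] w 0.0326
t 7.55 pos [ 0.4466 -0.2655  0.0822] rotvec [ 0.0154  0.0976 -0.3588] d in goal axes [0.1647 0.2251 0.0288] in current [0.2352 0.1522 0.012 ] w 0.0326
```

Scaled: 0.0294 m / 0.8 = 0.0368, 0.019 m / 0.8 = 0.0238, -0.12 rad / 1.5708 = -0.0764.

Call:
shift_gripper --pt "0 0 0 0.0368 0.0238 0 0.03" --pt "0 0 0 0.0368 0.0238 0 0.03" --pt "0 0 0 0.0368 0.0238 0 0.03" --pt "0 0 0 0.0368 0.0238 0 0.03" --pt "0 0 0 0.0368 0.0238 0 0.03" --pt "0 0 0 0.0368 0.0238 0 0.03" --pt "0 0 0 0.0368 0.0238 0 0.03" --pt "0 0 0 0.0368 0.0238 0 0.03" --pt "0 0 -0.0764 0 0 0 0.03" --pt "0 0 -0.0764 0 0 0 0.03"

```text
time: 8.38
position: [0.6399, -0.0574, 0.0817]
tcp_rot: [0.68, 0.733, 0.001, -0.0]
ft_force: [-1.0, -0.3, -0.2]
grip_width: 0.033
grip_force: 30.0
```

Call:
shift_gripper --pt "0 0 -0.0758 0 0 0 0.03" --pt "0 0.0637 0 0 0 0 0.03" --pt "0 0 0 0 0 0 0.03" --pt "0 0 0 0 0 0 0.03" --pt "0 0 0 0 0 0 0.03"

```text
time: 8.8
position: [0.6382, -0.0612, 0.0818]
tcp_rot: [0.639, 0.767, 0.031, -0.038]
ft_force: [-0.4, -0.1, -0.2]
grip_width: 0.0328
grip_force: 30.0
```

```bash
python3 - <<'E'
from h import *
need(tray(0,-.010,.04),.182,.1)
f=grab("wrist","w4"); cv2.imwrite("pics/w4.png",f["img"][:,:,::-1])
E
```

```text
t 8.8 pos [ 0.6382 -0.0612  0.0818] rotvec [-0.0005  0.0009 -0.0009] d in goal axes [-0.0037 -0.0004  0.0417] in current [-0.0037 -0.0003  0.0417] w 0.0328
```

View pics/w4.png

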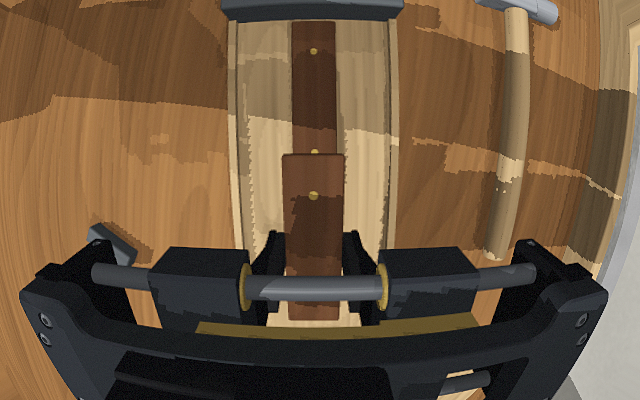

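The long scale lies straight against the stop, with a dot at (314,51) and its end near v=22. The held mid scale is aligned, with its end at v≈155 and a dot at (313,196).

```bash
python3 - <<'E'
from h import *
w=load("w4")
c,a=TRAY
def T(p): 
    d=p[:2]-c; return np.round([d[0]*np.cos(a)+d[1]*np.sin(a),-d[0]*np.sin(a)+d[1]*np.cos(a)],4)
for n,u,v,z in [("Ldot",314,51,.016),("Lend",314,22,.016),("Ldot2",314,153,.016),("stop inL",232,20,.042),("Mdot",313,196,.093),("Mend",313,155,.0945)]: print(n,T(p2w(w,u,v,z,True)))
print(T(r.read_state()["position"]))
need(tray(0.001,-.010,.0155),.182,.1)
E
```

```text
Ldot [0.0012 0.1182]
Lend [0.0012 0.1423]
Ldot2 [0.0012 0.0397]
stop inL [-0.056   0.1374]
Mdot [0.0004 0.0232]
Mend [0.0005 0.0446]
[ 0.0006 -0.0095]
t 8.85 pos [ 0.6383 -0.0603  0.082 ] rotvec [-0.0004  0.0005  0.0007] d in goal axes [-0.0071  0.0004  0.0661] in current [-0.0071  0.0004  0.0661] w 0.0332
```

Call:
shift_gripper --pt "0 0 0 -0.0031 0 0.0313 0.03" --pt "0 0 0 -0.0031 0 0.0313 0.03" --pt "0 0 0 -0.0013 0 0.0125 0.03" --pt "0 0 0 0 0 0.0025 0.03" --pt "0 0 0 0 0 0 0.03" --pt "0 0 0 0 0 0 0.03"

```text
time: 9.35
position: [0.639, -0.0602, 0.0203]
tcp_rot: [0.639, 0.768, 0.032, -0.038]
ft_force: [-0.9, 0.6, 0.4]
grip_width: 0.0331
grip_force: 30.0
```

```bash
python3 -c "
from h import *
need(tray(0.001,-.010,.0155),.182,.1);print(r.read_state()['ft_force'])"
```

```text
t 9.35 pos [ 0.639  -0.0602  0.0203] rotvec [0.0008 0.0004 0.0012] d in goal axes [-0.0009 -0.0002  0.0047] in current [-0.0009 -0.0002  0.0047] w 0.0331
[-0.89062444  0.61561877  0.4163306 ]
```

Scaled: 0.002 m / 0.8 = 0.0025, 0.001 m / 0.8 = 0.0013.

Call:
shift_gripper --pt "0 0 0 -0.0006 0 0.0025 0.03" --pt "0 0 0 -0.0006 0 0.0025 0.03" --pt "0 0 0 0 0 0.0013 0.03" --pt "0 0 0 0 0 0 0.03" --pt "0 0 0 0 0 0 0.03"

```text
time: 9.77
position: [0.6396, -0.061, 0.018]
tcp_rot: [0.639, 0.768, 0.033, -0.038]
ft_force: [-4.3, 0.5, 15.4]
grip_width: 0.033
grip_force: 30.0
```

```bash
python3 -c "
from h import *
need(tray(0.001,-.010,.0155),.182,.1);print(r.read_state()['ft_force'],r.read_state()['wrist_torque'])"
```

```text
t 9.77 pos [ 0.6396 -0.061   0.018 ] rotvec [ 0.002  -0.0002  0.0004] d in goal axes [ 0.0002 -0.0007  0.0026] in current [ 0.0002 -0.0007  0.0026] w 0.033
[-4.33552688  0.52930368 15.43966393] [0.33147313 1.1408092  0.15846339]
```

Scaled: -0.03 m / 0.8 = -0.0375, -0.02 m / 0.8 = -0.025, -0.1 rad / 1.5708 = -0.0637.

Call:
shift_gripper --pt "0 0 0 0 0 0 0.05" --pt "0 0 0 0 0 0 0.05" --pt "0 0 0 0 0 0 0.05" --pt "0 0 0 0 0 -0.025 0.05" --pt "0 0 0 0 0 -0.0375 0.05" --pt "0 0 0 0 0 -0.0375 0.06" --pt "0 -0.0637 0 0 0 -0.025 0.06" --pt "0 0 0.0637 0 0 0 0.06" --pt "0 0 0.0637 0 0 0 0.06" --pt "0 0 0.0637 0 0 0 0.06"

```text
time: 10.6
position: [0.6406, -0.0708, 0.1147]
tcp_rot: [0.749, 0.663, 0.0, 0.0]
ft_force: [0.4, 0.1, -0.9]
grip_width: 0.0595
grip_force: 0.0
```

```bash
python3 -c "
from h import *
need([.425,.254,.11],-.12)"
```

```text
t 10.6 pos [ 0.6406 -0.0708  0.1147] rotvec [ 0.0009 -0.0002 -0.002 ] d in goal axes [ 0.2966 -0.2529  0.0047] in current [ 0.2961 -0.2535  0.0045] w 0.0595
```

Call:
shift_gripper --pt "0 0 0 0.037 -0.0316 0 0.06" --pt "0 0 0 0.037 -0.0316 0 0.06" --pt "0 0 0 0.037 -0.0316 0 0.06" --pt "0 0 0 0.037 -0.0316 0 0.06" --pt "0 0 0 0.037 -0.0316 0 0.06" --pt "0 0 0 0.037 -0.0316 0 0.06" --pt "0 0 0 0.037 -0.0316 0 0.06" --pt "0 0 0 0.037 -0.0316 0 0.06" --pt "0 0 0 0.037 -0.0316 0 0.06" --pt "0 0 0 0.037 -0.0316 0 0.06"

```text
time: 11.43
position: [0.4228, 0.2536, 0.1142]
tcp_rot: [0.748, 0.664, 0.0, 0.0]
ft_force: [1.3, 0.4, -0.4]
grip_width: 0.06
grip_force: 0.0
```

Call:
shift_gripper --pt "0 0 0 0 0 0 0.06" --pt "0 0 0 0 0 0 0.06" --pt "0 0 0 0 0 0 0.06"

```text
time: 11.68
position: [0.4242, 0.252, 0.1141]
tcp_rot: [0.748, 0.664, -0.0, 0.0]
ft_force: [0.9, 0.7, 0.9]
grip_width: 0.0598
grip_force: 0.0
```

```bash
python3 - <<'E'
from h import *
need([.425,.254,.002],-.12)
f=grab("wrist","w5"); s=grab("side","side1")
b=cv2.resize(s["img"][145:290,300:420],(331,400),interpolation=cv2.INTER_CUBIC)
cv2.imwrite("pics/w5.png",np.hstack([f["img"][:,150:610],b])[:,:,::-1])
E
```

```text
t 11.68 pos [0.4242 0.252  0.1141] rotvec [0.0003 0.0005 0.0021] d in goal axes [0.0021 0.0005 0.1121] in current [0.0021 0.0005 0.1121] w 0.0598
```

View pics/w5.png

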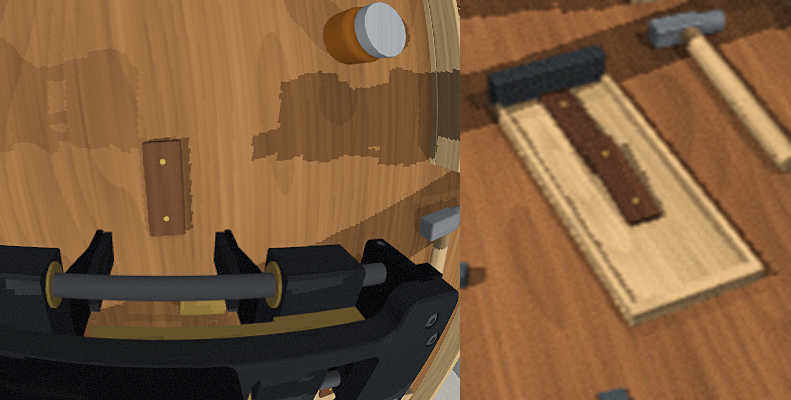

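The short scale has dots at about (313,161) and (316,218) in full-image pixels. The mid scale lies shingled on the long one, with dots in the side inset at (605,154) and (634,200), i.e. inset x 145 and 174.

```bash
python3 - <<'E'
from h import *
w=load("w5")
a,b=[p2w(w,u,v,.008,True) for u,v in ((313,161),(316,218))]
m=(a+b)/2; yaw=np.arctan2(-(a-b)[0],(a-b)[1]); print(a,b,m,yaw)
need([m[0],m[1],.002],yaw)
s=load("side1"); c,t=TRAY
for u,v,z in ((103,104,.016),(145,154,.024),(174,200,.019),(184,220,.016)):
    d=p2w(s,300+u/2.758,145+v/2.759,z)[:2]-c; print(np.round([d[0]*np.cos(t)+d[1]*np.sin(t),-d[0]*np.sin(t)+d[1]*np.cos(t)],4))
E
```

```text
[0.4276969 0.2818916 0.008    ] [0.424126   0.22808893 0.008     ] [0.42591145 0.25499027 0.008     ] -0.06627317429327716
t 11.78 pos [0.4249 0.251  0.1141] rotvec [ 0.0003  0.0006 -0.0544] d in goal axes [0.0041 0.0008 0.1121] in current [0.0042 0.0005 0.1121] w 0.0603
[-1.000e-04  1.172e-01]
[0.0015 0.0207]
[ 0.0005 -0.0441]
[-0.0017 -0.0689]
```

Scaled: 0.03 m / 0.8 = 0.0375, 0.012 m / 0.8 = 0.015, -0.045 rad / 1.5708 = -0.0286.

Call:
shift_gripper --pt "0 0 -0.0286 0 0 0.0375 0.06" --pt "0 0 0 0.0038 0 0.0375 0.06" --pt "0 0 0 0 0 0.0375 0.06" --pt "0 0 0 0 0 0.015 0.06" --pt "0 0 0 0 0 0.0075 0.06" --pt "0 0 0 0 0 0 0.06" --pt "0 0 0 0 0 0 0.06"

```text
time: 12.37
position: [0.4252, 0.2549, 0.0066]
tcp_rot: [0.733, 0.68, 0.0, 0.0]
ft_force: [-0.3, 0.6, 0.3]
grip_width: 0.0598
grip_force: 0.0
```

```bash
python3 -c "
from h import *
need([.4257,.2545,.002],-.075)"
```

```text
t 12.37 pos [0.4252 0.2549 0.0066] rotvec [ 0.0008 -0.0003  0.0004] d in goal axes [-0.0004  0.0006  0.0046] in current [-0.0004  0.0005  0.0046] w 0.0598
```

Call:
shift_gripper --pt "0 0 0 0 0.0006 0.0056 0.06" --pt "0 0 0 0 0 0 0.06" --pt "0 0 0 0 0 0 0.03" --pt "0 0 0 0 0 0 0.03" --pt "0 0 0 0 0 0 0.03" --pt "0 0 0 0 0 0 0.03" --pt "0 0 0 0 0 0 0.03" --pt "0 0 0 0 0 -0.025 0.03" --pt "0 0 0 0 0 -0.0375 0.03" --pt "0 0 0 0 0 -0.05 0.03"

```text
time: 13.2
position: [0.4228, 0.2541, 0.0907]
tcp_rot: [0.732, 0.681, -0.003, -0.001]
ft_force: [0.9, 1.0, 0.0]
grip_width: 0.0331
grip_force: 30.0
```

```bash
python3 -c "
from h import *
need(tray(0,-.0815,.09),.182,.13)"
```

```text
t 13.2 pos [0.4228 0.2541 0.0907] rotvec [ 0.0112  0.1324 -0.2547] d in goal axes [-0.4167  0.1544 -0.0538] in current [-0.3677  0.2553  0.0008] w 0.0331
```

Scaled: -0.0306 m / 0.8 = -0.0383, 0.0213 m / 0.8 = 0.0266.

Call:
shift_gripper --pt "0 0 0 -0.0383 0.0266 0 0.03" --pt "0 0 0 -0.0383 0.0266 0 0.03" --pt "0 0 0 -0.0383 0.0266 0 0.03" --pt "0 0 0 -0.0383 0.0266 0 0.03" --pt "0 0 0 -0.0383 0.0266 0 0.03" --pt "0 0 0 -0.0383 0.0266 0 0.03" --pt "0 0 0 -0.0383 0.0266 0 0.03" --pt "0 0 0 -0.0383 0.0266 0 0.03" --pt "0 0 0 -0.0383 0.0266 0 0.03" --pt "0 0 0 -0.0383 0.0266 0 0.03"

```text
time: 14.03
position: [0.6153, -0.067, 0.0916]
tcp_rot: [0.732, 0.681, -0.0, -0.0]
ft_force: [1.4, 0.5, -1.0]
grip_width: 0.0328
grip_force: 30.0
```

Call:
shift_gripper --pt "0 0 0 -0.0383 0.0266 0 0.03" --pt "0 0 0 -0.0383 0.0266 0 0.03" --pt "0 0 -0.0541 0 0 0 0.03" --pt "0 0 -0.0541 0 0 0 0.03" --pt "0 0 -0.0541 0 0 0 0.03" --pt "0 0.0414 0 0 0 0 0.03" --pt "0 0.0414 0 0 0 0 0.03" --pt "0 0 0 0 0 0 0.03" --pt "0 0 0 0 0 0 0.03" --pt "0 0 0 0 0 0 0.03"

```text
time: 14.87
position: [0.6526, -0.1289, 0.0915]
tcp_rot: [0.638, 0.767, 0.041, -0.05]
ft_force: [-0.4, 0.3, 0.3]
grip_width: 0.0328
grip_force: 30.0
```

```bash
python3 - <<'E'
from h import *
need(tray(0,-.0815,.0165),.182,.13)
f=grab("wrist","w6"); cv2.imwrite("pics/w6.png",f["img"][:,:,::-1])
E
```

```text
t 14.87 pos [ 0.6526 -0.1289  0.0915] rotvec [-0.0005  0.0004  0.0004] d in goal axes [-0.0116 -0.0022  0.0741] in current [-0.0116 -0.0022  0.0741] w 0.0328
```

View pics/w6.png

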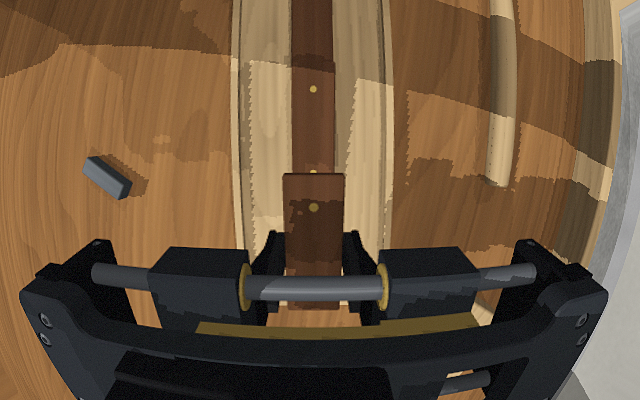

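The held short scale has its end at v≈174 and a dot at (313,208). The mid scale is in line below it, with dots at (313,89) and (313,171).

Scaled: 0.025 m / 0.8 = 0.0313, 0.012 m / 0.8 = 0.015.

```bash
python3 - <<'E'
from h import *
w=load("w6"); c,a=TRAY
def T(p): 
    d=p[:2]-c; return np.round([d[0]*np.cos(a)+d[1]*np.sin(a),-d[0]*np.sin(a)+d[1]*np.cos(a)],4)
for n,u,v,z in [("M1",313,89,.0245),("M2",313,171,.018),("Sdot",313,208,.101),("Send",313,174,.103)]: print(n,T(p2w(w,u,v,z,True)))
print(T(r.read_state()["position"]))
E
```

```text
M1 [0.0022 0.0218]
M2 [ 0.0022 -0.0422]
Sdot [ 0.0023 -0.0534]
Send [ 0.0023 -0.0349]
[ 0.0025 -0.0789]
```

Call:
shift_gripper --pt "0 0 0 -0.005 -0.0013 0.0313 0.03" --pt "0 0 0 -0.005 -0.0013 0.0313 0.03" --pt "0 0 0 -0.0025 0 0.015 0.03" --pt "0 0 0 -0.0013 0 0.0075 0.03" --pt "0 0 0 0 0 0 0.03" --pt "0 0 0 0 0 0 0.03" --pt "0 0 0 0 0 0 0.03"

```text
time: 15.5
position: [0.6525, -0.1318, 0.0243]
tcp_rot: [0.638, 0.767, 0.042, -0.049]
ft_force: [0.6, -0.0, -0.5]
grip_width: 0.0329
grip_force: 30.0
```

```bash
python3 -c "
from h import *
need(tray(0,-.0815,.0165),.182,.13);print(r.read_state()['ft_force'])"
```

```text
t 15.5 pos [ 0.6525 -0.1318  0.0243] rotvec [0.0024 0.0009 0.0007] d in goal axes [-0.0001 -0.0016  0.0078] in current [-0.0001 -0.0016  0.0078] w 0.0329
[ 0.61373168 -0.01946269 -0.50531281]
```

Scaled: 0.003 m / 0.8 = 0.0038, 0.002 m / 0.8 = 0.0025.

Call:
shift_gripper --pt "0 0 0 0 -0.0013 0.0038 0.03" --pt "0 0 0 0 0 0.0025 0.03" --pt "0 0 0 0 0 0.0019 0.03" --pt "0 0 0 0 0 0.0013 0.03" --pt "0 0 0 0 0 0 0.03" --pt "0 0 0 0 0 0 0.03"

```text
time: 16.0
position: [0.6508, -0.1316, 0.0184]
tcp_rot: [0.639, 0.767, 0.042, -0.049]
ft_force: [-3.6, 0.0, 13.5]
grip_width: 0.0332
grip_force: 30.0
```

```bash
python3 -c "
from h import *
need(tray(0,-.0815,.0165),.182,.13);print(r.read_state()['ft_force'])"
```

```text
t 16.0 pos [ 0.6508 -0.1316  0.0184] rotvec [ 0.0014  0.0006 -0.0001] d in goal axes [0.0002 0.     0.0019] in current [0.0002 0.     0.0019] w 0.0332
[-3.57767081e+00  7.02196364e-03  1.35213984e+01]
```

Contact made, so I'll release, retreat and check.

Scaled: -0.04 m / 0.8 = -0.05, -0.035 m / 0.8 = -0.0438, -0.1 rad / 1.5708 = -0.0637.

Call:
shift_gripper --pt "0 0 0 0 0 0 0.05" --pt "0 0 0 0 0 0 0.05" --pt "0 0 0 0 0 0 0.05" --pt "0 0 0 0 0 -0.025 0.05" --pt "0 0 0 0 0 -0.0438 0.05" --pt "0 0 0 0 0 -0.05 0.06" --pt "0 -0.0637 0 0 0 -0.05 0.06" --pt "0 -0.0191 0 -0.0375 0 -0.025 0.06" --pt "0 0 0 -0.05 0 0 0.06" --pt "0 0 0 -0.05 0 0 0.06"

```text
time: 16.83
position: [0.6754, -0.2555, 0.1713]
tcp_rot: [0.638, 0.77, 0.001, 0.002]
ft_force: [0.3, -0.8, -0.8]
grip_width: 0.06
grip_force: 0.0
```

Call:
shift_gripper --pt "0 0 0 -0.0375 0 0 0.06" --pt "0 0 0 0 0 0 0.06" --pt "0 0 0 0 0 0 0.06"

```text
time: 17.08
position: [0.6778, -0.2896, 0.1672]
tcp_rot: [0.642, 0.767, -0.001, -0.0]
ft_force: [0.9, 0.6, 0.7]
grip_width: 0.0598
grip_force: 0.0
```

```bash
python3 - <<'E'
from h import *
f=grab("wrist","w7"); s=grab("side","side2")
b=cv2.resize(s["img"][145:290,300:420],(331,400),interpolation=cv2.INTER_CUBIC)
cv2.imwrite("pics/w7.png",np.hstack([f["img"][:,100:560],b])[:,:,::-1])
E
```

```text
(no output)
```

View pics/w7.png

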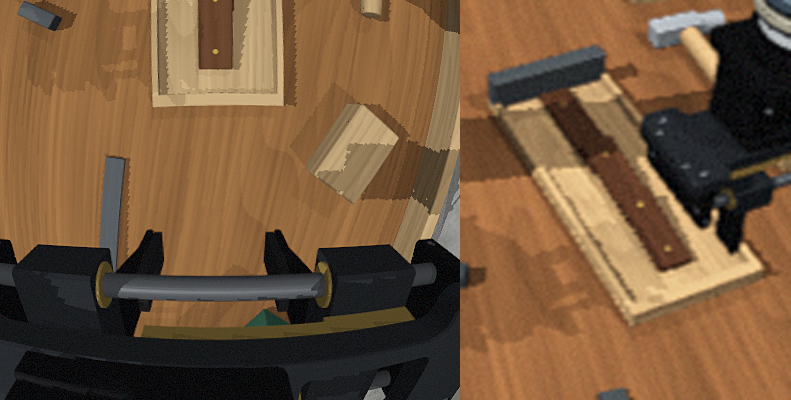

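The side inset shows all three scales lined up. The short scale's dots are at inset (180,204) and (210,247). In the wrist view its lower dot is at (315,52) and its end at v≈68.

```bash
python3 - <<'E'
from h import *
w=load("w7"); s=load("side2"); c,a=TRAY
def T(p): 
    d=p[:2]-c; return np.round([d[0]*np.cos(a)+d[1]*np.sin(a),-d[0]*np.sin(a)+d[1]*np.cos(a)],4)
for u,v,z in ((315,52,.0185),(316,1,.0255),(315,68,.016)): print(T(p2w(w,u,v,z,True)))
for u,v,z in ((145,154,.024),(180,204,.0255),(210,247,.0185)): print(T(p2w(s,300+u/2.758,145+v/2.759,z)))
E
```

```text
[ 0.0003 -0.1106]
[ 0.0014 -0.0589]
[ 0.0002 -0.1266]
[0.0015 0.0207]
[-0.0002 -0.0568]
[ 0.0027 -0.1107]
```

```bash
python3 -c "
from rig import r
print(r.sign_off())"
```

```text
the job is handed in; nothing more can be done
None
```

The three scales are laid as shingles along the tray's middle line and the job is handed in after about 17 s. By the cameras, the long-to-mid and mid-to-short centre distances are about 90 mm and 73 mm, both in tolerance; the slopes were not measured directly, and hand-in printed no verdict.

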